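Load the orange press's infeed tray

ROBOT

A 6-joint arm with a two-finger parallel gripper is mounted at the origin on a cart in front of the work surface, level with it; the furniture and walls round the work are solid. World frame = base frame: x ahead of the robot, y to its left, z up, the work surface at z = 0. Lengths are in m, angles in rad, forces in N, time in s.
With the tool pointing down it reaches from about 0.35 to 0.95 m from the base axis. Payload 17.4 kg.
Tool frame: the origin (TCP) lies between the finger pads; the fingertips stand 19 mm ahead of it and the grasp point (between the pads) is the TCP; z points along the fingers, y is the line along which they close (so a half turn about z gives the same grasp; the last joint's range is limited). The gripper opens to 93 mm and grips with 3 to 60 N. Pads are 15 mm wide; open, the fingers measure 128 mm over their backs; the gripper's body (75 mm by 188 mm) begins 65 mm behind the grasp point.
Start: joints at [-1.363, 0.116, 1.442, -0, 1.584, -0.038], TCP at [0.164, -0.655, 0.238] pointing down, gripper open.
Joint ranges: [-2.83, 2.83], [-0.83, 2.19], [0.07, 2.5], [-1.14, 4.28], [0.01, 3], [-2.97, 2.97]. Speed limits (rad/s): [1.89, 1.89, 2.22, 3.14, 3.14, 3.14].

INTERFACE

Orientations are given as [roll, pitch, yaw] about the fixed x, y, z axes, in that order (R = Rz(yaw) Ry(pitch) Rx(roll)).
In Python, from cell import env, camera, finish_job gives the robot as it stands. The module is installed in compiled form; this text tells all that it offers.
- The arm moves only by the tool drive_tool, never from a script. Its argument "targets" is one flat list of numbers, 7 for each row, row after row: the shift along the tool's x, y, z in a scale on which 1.0 is 60 cm, then the turn, a rotation vector about the tool's x, y, z in a scale on which 1.0 is 180 degrees, then the closure, from -1 (fully open) to 1 (shut). In form: [tx, ty, tz, rx, ry, rz, fingers, tx, ty, tz, rx, ry, rz, fingers, ...]. A call has 1 to 12 rows; each row is the pose to reach, as a shift and turn from the pose commanded when the call began, along the tool's axes at that moment; what a row does not reach only later rows make up. A row lasts 1/8 s, in which the tool goes at most 62.5 mm and 10.7 degrees, less where a joint would pass 70% of its speed; a pose out of reach is approached as far as the arm can. A call with a gripper value outside its range is refused whole. The fingers move at their own pace and stop on an object; "newtons" is the grip in N (left out, the last holds). Time passes only in rows, so rows that repeat a pose let the fingers close. It gives the time, the measured TCP pose, the force, the opening and the grip force at its end, in the units of the state.
- env.state(): the state, without advancing time (a new reading comes with each control period).
- camera(name): name is "side" or "top" or "wrist"; returns a dict with "color" (480x640x3 uint8, blue, green, red), "range_z" (480x640 float32, m along the optical axis (not along the pixel's ray), 0 where there is no reading), "fx", "fy", "cx", "cy" (pixels), "extrinsics" (4x4, takes a point from camera to world coordinates). Camera axes: x right, y down, z forward; pixel columns grow to the right and rows downward; lengths in m; the calibration is good to about 2 mm. A picture is of the moment at which its call begins.
- finish_job(): hands the job in; it is judged then, once.
The state is a dict: "time_s": time; "joints": joint angles; "qvel": joint speeds; "tau": joint torques, N m; "position": TCP position; "eef_rot": TCP orientation; "ft_force": force on the tool from outside, world axes, zero at the start; "wrist_torque": the same for the moment, N m; "gripper_width": opening from 0.0 (shut) to 1.0 (fully open); "gripper_force": force on a finger pad.
Only numpy, scipy, OpenCV 4.12 (cv2) and the standard library are available. Lean on these libraries where they do the work, as an engineer would, in place of code of your own. Each camera call takes 0.05 s, during which the arm holds its last target. There are 200 camera calls.

TASK

One orange already sits in the far dimple of the orange press's infeed tray. Push the shutter at that end fully shut first, so that the row cannot be pushed out there. Then roll the two loose oranges in one after the other, up the ramp and through the sprung gate, until all three dimples hold an orange and the gate has sprung shut behind them. Keep the oranges rolling on the table and the tray - do not lift them over the sides - and do not shift the kitchen timer, the sample jar or the glass beside the work.

Things in the scene. Friction and masses are not known exactly. Their poses are not given: they have to be found in the camera images.
- feed_tray: Open-topped stainless steel channel, 380 mm long, fixed to the table. Origin at table height on the centre line, below the gate; +x runs along the channel from mouth to far end, +y to its left, z up. Floor top 14 mm above the table. Inside width 96 mm (y = -48 to +48 mm); side sheets 2.5 mm thick, tops 49 mm above the table. Gate post at x = 0, y = -49 mm, 76 mm high.
- mouth (a point): Point on the table at the foot of the ramp, on the centre line, at x = -62 mm in the tray's frame. The ramp, as wide as the channel, rises from there to the floor at x = -8 mm. From x = -14 mm outward the sides flare as lead-in wings, 49 mm high, to y = +-65 mm at x = -64 mm.
- cup_near (a point): Centre of an orange resting in the dimple nearest the gate: 45 mm above the table, x = 94 mm, y = 0 in the tray's frame. The dimple is a round recess in the floor, 40 mm across: an orange sinks 6 mm into it and stays; a sideways push of 2 to 3 N rolls it out again, so it can be pushed on over a dimple to the next.
- cup_mid (a point): The same for the middle dimple, x = 178 mm (oranges in neighbouring dimples are 10 mm apart).
- cup_far (a point): The same for the dimple at the shutter end, x = 262 mm.
- gate (a joint): Sprung gate: bent-wire flap 64 mm long, hinged on the post, across the channel at x = 0, its wires 28 to 67 mm above the table. 0 rad = shut; it swings only inward (to +x), up to 1.5 rad, when an orange or finger pushes it, and its spring (0.02 N m shut, 0.1 N m wide open, under 3 N at the tip) shuts it when let go. It clears an orange resting in the near dimple.
- gate_tip (a point): Free end of the gate, 48 mm above the table; moves with it.
- shutter (a joint): Discharge shutter: steel plate 42 mm high (16 to 58 mm above the table) across the channel's far end at x = 308 mm, in guides 54 mm high at y = +-52 mm. 0 m = fully shut (hard stop); it slides out along the tray's +y, up to 0.09 m, against about 1.5 N of friction, and stays where it is left.
- shutter_tab (a point): Middle of the outer face of the shutter's folded push tab, 36 mm wide along the tray's x, 16 to 60 mm above the table; the point is 40 mm above it, at x = 308 mm and, when shut, y = 65 mm in the tray's frame. The face looks along +y; pushing it along -y shuts the shutter.
- orange_1: Loose orange, a ball about 37 mm in radius (74 mm across), about 0.2 kg, waxed and slippery (friction about 0.25), rolls easily; let go at 0.1 m/s it rolls on some 50 mm. Origin at its centre, 37 mm above the table at the start, when it lies on the table in front of the tray's mouth; its axes turn as it rolls. orange_1 and orange_2 are alike and may go in either free dimple.
- orange_2: Loose orange, a ball about 37 mm in radius (74 mm across), about 0.2 kg, waxed and slippery (friction about 0.25), rolls easily; let go at 0.1 m/s it rolls on some 50 mm. Origin at its centre, 37 mm above the table at the start, when it lies on the table in front of the tray's mouth; its axes turn as it rolls. orange_1 and orange_2 are alike and may go in either free dimple.
- orange_3: A third such orange, which rests in the far dimple from the start and belongs there at the end (any of the three may be the one that ends there). Origin at its centre.
- kitchen_timer: Bystander: round red and white kitchen timer, 66 mm across, 57 mm high, loose; origin under its centre. Must not be shifted.
- sample_jar_3: Bystander: glass sample jar with a pale lid and brown content, 62 mm across, 75 mm high, loose; origin under its centre. Must not be shifted.
- tumbler_2: Bystander: drinking glass, 67 mm across, 95 mm high, loose; origin under its centre. Must not be shifted.
Things that resemble listed ones, but are neither listed nor needed, are in the scene too. Leave any black look-alike of the orange_1 alone.

How it is judged:
On the way, in this order (a step that is already met when the one before it is completed fails the run):
1. the shutter is fully shut while both loose oranges are still outside the gate (value of joint shutter below 0.005 m and x of each of orange_1, orange_2 in the frame of feed_tray below -0.02 m), for 0.2 s.
2. a loose orange has pushed the gate open and is in the gateway (value of joint gate above 0.4 rad and x of any of orange_1, orange_2 in the frame of feed_tray above -0.02 m), for 0.05 s.
At the end, for the whole second after the job is handed in: Each of the three dimples holds an orange at rest, its centre within 8 mm of the resting point (seated in the dimple, not on the floor beside it); the gate is shut within 0.1 rad and the shutter within 5 mm (distance between any of orange_1, orange_2, orange_3 and cup_far below 0.008 m and distance between any of orange_1, orange_2, orange_3 and cup_mid below 0.008 m and distance between any of orange_1, orange_2, orange_3 and cup_near below 0.008 m and value of joint gate below 0.1 rad and value of joint shutter below 0.005 m and linear speed of each of orange_1, orange_2, orange_3 below 0.02 m/s); the robot touches nothing.
It fails at once if an orange is lifted (centre more than 80 mm above the table) instead of rolled in (height (world z) of any of orange_1, orange_2, orange_3 above 0.08 m).
It fails at once if the kitchen timer is shifted by more than 30 mm (distance of kitchen_timer from where it was at the start of the episode above 0.03 m).
It fails at once if the sample jar is shifted by more than 30 mm (distance of sample_jar_3 from where it was at the start of the episode above 0.03 m).
It fails at once if the glass is shifted by more than 30 mm (distance of tumbler_2 from where it was at the start of the episode above 0.03 m).
It also fails if it takes over 72 s, if anything falls off the work surface, if the arm or the gripper's body presses on something with over 40 N, if the wrist force passes 120 N, or if a joint passes its speed limit or range.

## Working session

There is one attempt and no reset: what is moved stays moved. The work goes in short steps, Python scripts to look and compute and a tool call to move; the robot and the scene stay as the last step left them, time stands still between calls to the robot, and variables do not carry over. Pictures are saved under pics/ and viewed, at most 10 in all, crops included, and the job is handed in when it is done.

Besides the shell and the picture viewer there is one more tool, called after "Request:" in YAML: its name, and indented under it one key for each argument. drive_tool: Moves the arm, as the interface text tells. Its arguments: {"type":"object","properties":{"targets":{"type":"array","items":{"type":"number"}},"newtons":{"type":"number"}},"required":["targets"]}

```bash
mkdir -p pics; cat > h.py <<'E'
from cell import env, camera, finish_job
import numpy as np, cv2
def pts(c):
    h,w=c["range_z"].shape; v,u=np.mgrid[:h,:w]; z=c["range_z"]
    P=np.stack([(u-c["cx"])/c["fx"]*z,(v-c["cy"])/c["fy"]*z,z],-1)
    E=np.array(c["extrinsics"]); return P@E[:3,:3].T+E[:3,3]
E
python3 - <<'E'
from h import *
for n in("top","side"):
    c=camera(n); cv2.imwrite(f"pics/{n}0.png",c["color"]); np.savez(f"{n}0.npz",**c)
    print(n,np.round(c["extrinsics"],3).tolist(),c["fx"])
s=env.state();print(s["position"],s["eef_rot"],s["time_s"],s["gripper_width"])
E
```

```text
top [[0.001, -0.986, 0.164, 0.374], [-1.0, 0.001, 0.014, -0.026], [-0.014, -0.164, -0.986, 1.217], [0.0, 0.0, 0.0, 1.0]] 540.2571635176781
side [[-0.976, -0.171, 0.134, 0.441], [-0.217, 0.8, -0.559, 0.583], [-0.011, -0.575, -0.818, 0.947], [0.0, 0.0, 0.0, 1.0]] 446.3659817853503
[ 0.1641826  -0.6545634   0.23700596] [-3.14058721e+00  3.68149208e-06  2.45780244e-01] 0.1 1.002829436206482
```

View pics/top0.png

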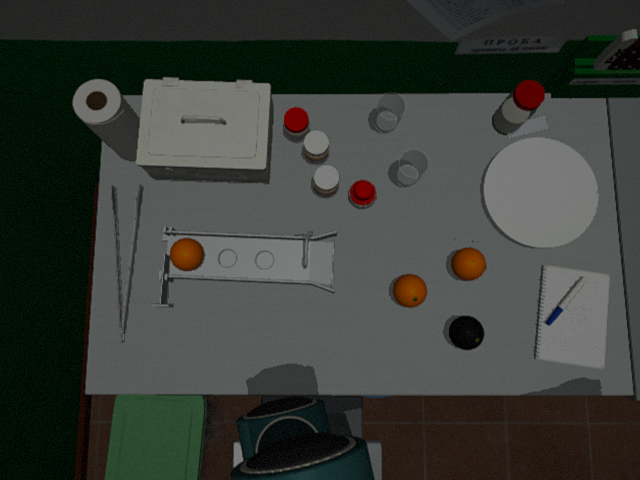

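View pics/side0.png

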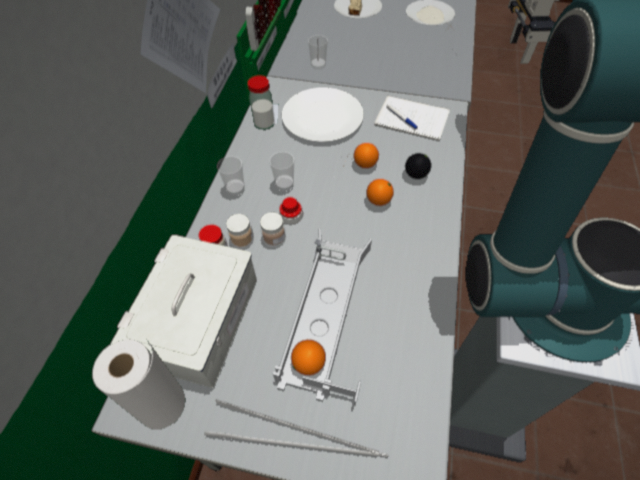

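The top view shows the tray with its mouth at (335,260), gate post (307,238), far orange (187,254) and shutter pulled out with its tab near (163,305). The loose oranges are at (410,290) and (468,263). The black look-alike at (466,332) is to be left alone. The bystanders lie beyond the tray: red timer (362,193), jar (326,180), glass (410,170). Now measuring.

```bash
cat >> h.py <<'E'
from scipy.optimize import least_squares
def oranges(c):
    hsv=cv2.cvtColor(c["color"],cv2.COLOR_BGR2HSV)
    m=cv2.inRange(hsv,(5,150,60),(22,255,255)); P=pts(c); out=[]
    n,l,s,ce=cv2.connectedComponentsWithStats(m)
    for i in range(1,n):
        if s[i,4]<150: continue
        q=P[(cv2.erode((l==i).astype(np.uint8),np.ones((3,3)))>0)&(c["range_z"]>0)]
        if len(q)<30: continue
        r=least_squares(lambda p:np.linalg.norm(q-p,axis=1)-.037,q.mean(0)-[0,0,.02],loss="soft_l1",f_scale=.002)
        out.append((np.round(ce[i]),np.round(r.x,4)))
    return out
E
python3 - <<'E'
from h import *
for n in("top","side"):
    c=dict(np.load(n+"0.npz")); print(n)
    for o in oranges(c): print(o)
    P=pts(c); g=cv2.cvtColor(c["color"],cv2.COLOR_BGR2GRAY)
    if n=="top":
        x,y,z=P[...,0],P[...,1],P[...,2]
        roi=np.zeros(g.shape,bool); roi[222:315,148:345]=1
        for lo,hi in((.042,.053),(.054,.062),(.065,.08)):
            m=roi&(z>lo)&(z<hi); v,u=np.nonzero(m); print(lo,len(u))
            im=np.zeros(g.shape,np.uint8); im[m]=255
            n_,l,s,ce=cv2.connectedComponentsWithStats(im)
            for i in range(1,n_):
                if s[i,4]>5:
                    q=P[l==i]; print(s[i].tolist(),np.round(q.min(0),3),np.round(q.max(0),3),np.round(q.mean(0),3))
        print(np.median(z[330:350,200:300]), np.median(z[250:256,200:215]))
    crop=c["color"][215:320,145:345] if n=="top" else c["color"][225:415,260:385]
    cv2.imwrite(f"pics/{n}c.png",cv2.resize(crop,None,fx=4 if n=="top" else 3,fy=4 if n=="top" else 3,interpolation=cv2.INTER_CUBIC))
E
```

```text
top
(array([186., 254.]), array([0.5521, 0.2642, 0.0443]))
(array([469., 263.]), array([ 0.5316, -0.354 ,  0.0359]))
(array([410., 290.]), array([ 0.4729, -0.2242,  0.0361]))
0.042 1030
[163, 226, 141, 12, 372] [0.588 0.008 0.042] [0.613 0.318 0.053] [0.597 0.164 0.048]
[310, 230, 28, 9, 72] [ 0.586 -0.067  0.042] [ 0.605 -0.007  0.053] [ 0.595 -0.036  0.047]
[190, 241, 14, 29, 55] [0.517 0.227 0.042] [0.579 0.255 0.053] [0.542 0.236 0.048]
[165, 254, 3, 5, 7] [0.541 0.308 0.042] [0.551 0.31  0.053] [0.546 0.309 0.048]
[162, 263, 173, 35, 484] [ 0.457 -0.059  0.042] [0.531 0.314 0.053] [0.495 0.142 0.048]
[183, 269, 6, 2, 7] [0.515 0.258 0.043] [0.517 0.271 0.052] [0.516 0.264 0.047]
[161, 299, 2, 5, 6] [0.443 0.313 0.044] [0.452 0.315 0.05 ] [0.447 0.314 0.046]
0.054 298
[169, 229, 3, 4, 9] [0.598 0.298 0.054] [0.605 0.303 0.057] [0.602 0.3   0.056]
[191, 238, 7, 7, 18] [0.571 0.239 0.054] [0.585 0.253 0.062] [0.578 0.245 0.058]
[181, 246, 22, 24, 80] [0.517 0.228 0.054] [0.567 0.272 0.062] [0.535 0.243 0.058]
[150, 253, 20, 54, 137] [0.436 0.295 0.054] [0.551 0.336 0.062] [0.481 0.313 0.058]
[171, 259, 4, 6, 8] [0.528 0.289 0.055] [0.538 0.296 0.062] [0.533 0.291 0.059]
[176, 264, 4, 4, 8] [0.521 0.276 0.056] [0.527 0.283 0.061] [0.523 0.28  0.059]
0.065 633
[304, 230, 9, 9, 57] [ 0.582 -0.012  0.065] [0.599 0.006 0.08 ] [ 0.591 -0.003  0.074]
[171, 238, 29, 30, 534] [0.52  0.232 0.065] [0.583 0.293 0.08 ] [0.55  0.262 0.073]
[305, 240, 3, 9, 18] [ 0.561 -0.001  0.065] [0.578 0.003 0.069] [0.57  0.001 0.067]
[304, 252, 4, 12, 20] [ 0.528 -0.001  0.065] [0.552 0.006 0.07 ] [0.541 0.003 0.067]
-0.0002987008264209168 0.014777747473888936
side
(array([366., 155.]), array([ 0.5299, -0.353 ,  0.0374]))
(array([380., 192.]), array([ 0.4715, -0.2233,  0.0376]))
(array([308., 357.]), array([0.5513, 0.2646, 0.0454]))
```

View pics/topc.png

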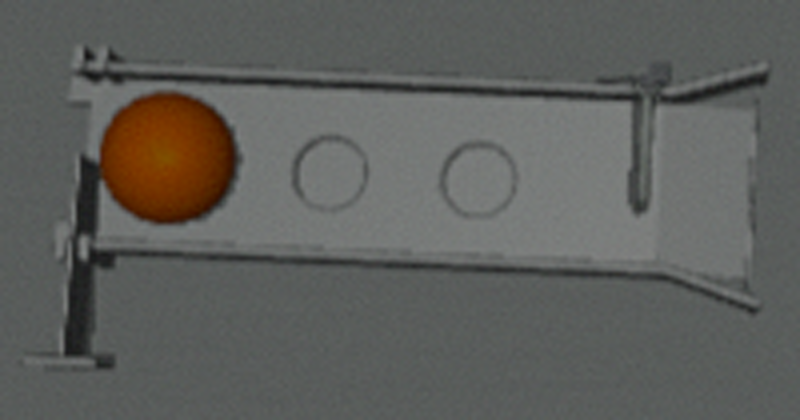

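View pics/sidec.png

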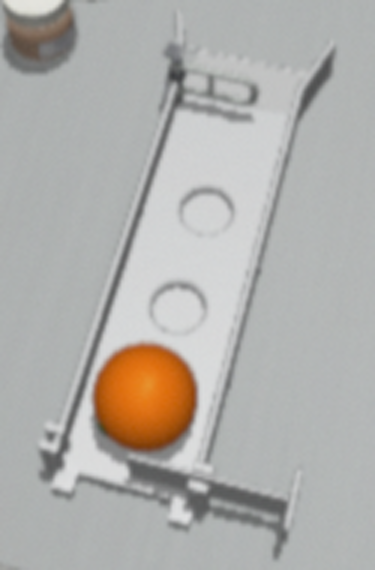

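```bash
python3 - <<'E'
from h import *
c=dict(np.load("top0.npz"));P=pts(c);x,y,z=P[...,0],P[...,1],P[...,2]
E=c["extrinsics"]
def ray(u,v,h):
    d=E[:3,:3]@[(u-c["cx"])/c["fx"],(v-c["cy"])/c["fy"],1]; return E[:3,3]+d*(h-E[2,3])/d[2]
m=ray(145+330/4,215+174/4,.014); n=ray(145+478/4,215+179/4,.014); f=np.array([.5517,.2644,0])
print("mid",m,"near",n, "dists",np.linalg.norm(m-n))
sel=lambda a,b:(z>.044)&(z<.053)&(x>a)&(x<b)&(y>.03)&(y<.2)
for a,b in((.57,.63),(.47,.52)):
    k=sel(a,b); p=np.polyfit(y[k],x[k],1); print("side",p,k.sum(),np.polyval(p,.1))
k=(z>.05)&(z<.066)&(x>.42)&(x<.455)&(y>.27)&(y<.35); q=P[k]; print("tab",q.min(0),q.max(0),q.mean(0),len(q)); 
d=(f-n)[:2];d/=np.linalg.norm(d); print("dir",d)
g=np.array([[d[0],d[1]]]); 
for nm,(a,h) in dict(n=(n,.094),m=(m,.178),f=(f,.262)).items(): print("origin est",nm,a[:2]-d*h)
E
```

```text
mid [0.54548367 0.17935687 0.014     ] near [0.54256121 0.09584734 0.014     ] dists 0.08356065179138544
side [0.0465318  0.58883205] 184 0.5934852283433897
side [0.04571853 0.49047772] 176 0.49504957246758785
tab [0.43642556 0.29518722 0.05310764] [0.45400199 0.33615546 0.06519026] [0.44175872 0.31474361 0.0586169 ] 56
dir [0.0541397  0.99853337]
origin est n [0.53747208 0.00198521]
origin est m [0.5358468  0.00161793]
origin est f [0.5375154  0.00278426]
```

```bash
cat >> h.py <<'E'
from scipy.spatial.transform import Rotation as R
O=np.array([.539,.002]);D=np.array([.0465,.9989]);N=np.array([-.9989,.0465])
def T(a,b): return O+a*D+b*N          # tray -> world
def toT(p): q=np.array(p)[:2]-O; return np.round([q@D,q@N],4)
def rows(way,grip):
    """way: [(x,y,z,yaw,nrows)] world, print rows in tool axes of now"""
    s=env.state();p0=s["position"];R0=R.from_euler("xyz",s["eef_rot"]);q=np.array(p0);y=s["eef_rot"][2];o=[]
    for x,yy,z,yaw,n in way:
        for k in range(1,n+1):
            p=q+(np.array([x,yy,z])-q)*k/n; a=y+(yaw-y)*k/n
            t=R0.inv().apply(p-p0)*1000; r=(R0.inv()*R.from_euler("xyz",[np.pi,0,a])).as_rotvec(degrees=True)
            o.append([int(v) for v in np.round(t)]+[float(v) for v in np.round(r,1)]+[grip])
        q=np.array([x,yy,z]);y=yaw
    print("pos",np.round(p0,4),"tray",toT(p0),"t",s["time_s"],"F",np.round(s["ft_force"],1))
    print(",\n".join(",".join(f"{v:g}" for v in r) for r in o))
E
python3 - <<'E'
from h import *
c=dict(np.load("top0.npz"));P=pts(c);x,y,z=P[...,0],P[...,1],P[...,2]
k=(z>.09)&(x>.5)&(y>-.1)&(y<.45); k[:, :135]=0; q=P[k]; print("tall",q.min(0),q.max(0))
for b in(.06,.1,.14,.18,.22,.3): 
    s=k&(abs(y-b)<.02); print(b,x[s].min() if s.any() else None, z[s].max() if s.any() else None)
print("o1",toT([.472,-.2237]),"o2",toT([.5308,-.3535]), "tab",toT([.4385,.3155]))
print(T(.308,.14),T(.308,.0825))
rows([(.46,-.15,.2,1.524,12)],1)
E
```

```text
tall [ 0.72139425 -0.09994746  0.09004612] [0.96341235 0.38554651 0.35200208]
0.06 0.8564929826908074 0.3500809812518325
0.1 0.7213942467941206 0.351155596099474
0.14 0.7220556098248033 0.3517128464586191
0.18 0.7233851199376884 0.35175512595265246
0.22 0.7255805362596817 0.3520020762513114
0.3 0.7229386003889378 0.35142440056825475
o1 [-0.2286  0.0564] o2 [-0.3555 -0.0083] tab [0.3085 0.115 ]
[0.413476  0.3161712] [0.47091275 0.31349745]
pos [ 0.1642 -0.6546  0.237 ] tray [-0.6733  0.3439] t 0.1 F [ 0.3 -0.4 -0.3]
34,-35,3,-0.1,-0,-6.1,1,
68,-70,6,-0.1,-0,-12.2,1,
102,-104,9,-0.1,-0,-18.3,1,
137,-139,12,-0.1,-0,-24.4,1,
171,-174,16,-0.1,-0,-30.5,1,
205,-209,19,-0.1,-0,-36.6,1,
239,-243,22,-0.1,-0,-42.7,1,
273,-278,25,-0.1,-0,-48.8,1,
307,-313,28,-0.1,-0,-54.9,1,
341,-348,31,-0.1,-0,-61,1,
376,-383,34,-0.1,-0,-67.1,1,
410,-417,37,-0,-0,-73.2,1
```

Units first: shifts go in shares of 60 cm and turns go in shares of 180 degrees. So -417 mm is -0.695, 410 mm is 0.6833, -73.2 degrees is -0.4067.

Request:
drive_tool:
  targets: [0.0567,-0.0583,0.005,0,0,-0.0339,1,0.1133,-0.1167,0.01,0,0,-0.0678,1,0.17,-0.1733,0.015,0,0,-0.1017,1,0.2283,-0.2317,0.02,0,0,-0.1356,1,0.285,-0.29,0.0267,0,0,-0.1694,1,0.3417,-0.3483,0.0317,0,0,-0.2033,1,0.3983,-0.405,0.0367,0,0,-0.2372,1,0.455,-0.4633,0.0417,0,0,-0.2711,1,0.5117,-0.5217,0.0467,0,0,-0.305,1,0.5683,-0.58,0.0517,0,0,-0.3389,1,0.6267,-0.6383,0.0567,0,0,-0.3728,1,0.6833,-0.695,0.0617,0,0,-0.4067,1]

```text
time_s: 1.6
position: [0.4609, -0.1489, 0.2005]
eef_rot: [3.142, 0.0, 1.527]
ft_force: [0.5, -0.5, -0.1]
gripper_width: 0.006
gripper_force: 0.0
```

```bash
python3 - <<'E'
from h import *
print(env.state()["eef_rot"])
p=T(.308,.152)
rows([(*p,.14,1.524,9),(*p,.045,1.524,3)],1)
E
```

```text
[3.14155002e+00 7.74994990e-05 1.52693053e+00]
pos [ 0.4609 -0.1489  0.2005] tray [-0.1544  0.071 ] t 1.6 F [ 0.5 -0.5 -0.1]
51,-9,7,0,0,0,1,
103,-18,13,0,0,0,1,
154,-27,20,0,0,0.1,1,
206,-35,27,0,0,0.1,1,
257,-44,34,0,0,0.1,1,
308,-53,40,0,0,0.1,1,
360,-62,47,0,0,0.1,1,
411,-71,54,0,0,0.1,1,
463,-80,60,0,0,0.2,1,
463,-80,92,0,0,0.2,1,
463,-80,124,0,0,0.2,1,
463,-80,155,0,0,0.2,1
```

In the tool's units: 463 mm is 0.7717, 411 mm is 0.685.

Request:
drive_tool:
  targets: [0.085,-0.015,0.0117,0,0,0,1,0.1717,-0.03,0.0217,0,0,0,1,0.2567,-0.045,0.0333,0,0,0,1,0.3433,-0.0583,0.045,0,0,0,1,0.4283,-0.0733,0.0567,0,0,0,1,0.5133,-0.0883,0.0667,0,0,0,1,0.6,-0.1033,0.0783,0,0,0,1,0.685,-0.1183,0.09,0,0,0,1,0.7717,-0.1333,0.1,0,0,0,1,0.7717,-0.1333,0.1533,0,0,0,1,0.7717,-0.1333,0.2067,0,0,0,1,0.7717,-0.1333,0.2583,0,0,0,1]

```text
time_s: 3.1
position: [0.4021, 0.3158, 0.0443]
eef_rot: [-3.141, 0.0, 1.524]
ft_force: [0.2, -0.6, -1.2]
gripper_width: 0.006
gripper_force: 0.0
```

In the tool's units: 66 mm is 0.11, 63 mm is 0.105.

Request:
drive_tool:
  targets: [0,0.0133,0,0,0,0,1,0,0.0267,0,0,0,0,1,0,0.04,0,0,0,0,1,0,0.0517,0,0,0,0,1,0,0.0633,0,0,0,0,1,0,0.075,0,0,0,0,1,0,0.0867,0,0,0,0,1,0,0.0967,0,0,0,0,1,0,0.105,0,0,0,0,1,0,0.11,0,0,0,0,1]

```text
time_s: 4.35
position: [0.4687, 0.3126, 0.0456]
eef_rot: [-3.141, 0.0, 1.523]
ft_force: [-1.3, 0.5, 1.7]
gripper_width: 0.004
gripper_force: 0.8
```

```bash
python3 - <<'E'
from h import *
rows([],1)
c=camera("top");P=pts(c);x,y,z=P[...,0],P[...,1],P[...,2]
k=(z>.05)&(z<.066)&(x>.42)&(x<.51)&(y>.29)&(y<.35);q=P[k];print(q.min(0),q.max(0),len(q))
cv2.imwrite("pics/t1.png",c["color"])
E
```

```text
pos [0.4687 0.3126 0.0456] tray [0.307  0.0847] t 4.35 F [-1.3  0.5  1.7]

[0.50416471 0.29347128 0.05000112] [0.50638022 0.29549226 0.0502539 ] 2
```

In the tool's units: 5 mm is 0.0083, 4 mm is 0.0067.

Request:
drive_tool:
  targets: [0,0.0033,0,0,0,0,1,0,0.005,0,0,0,0,1,0,0.0067,0,0,0,0,1,0,0.0083,0,0,0,0,1,0,0.0083,0,0,0,0,1]

```text
time_s: 5.03
position: [0.4731, 0.3124, 0.0456]
eef_rot: [-3.141, 0.0, 1.523]
ft_force: [-5.1, 0.7, 1.9]
gripper_width: 0.004
gripper_force: 2.4
```

In the tool's units: 2 mm is 0.0033, 1 mm is 0.0017.

Request:
drive_tool:
  targets: [0,0.0017,0,0,0,0,1,0,0.0033,0,0,0,0,1,0,0.0033,0,0,0,0,1]

```text
time_s: 5.4
position: [0.4735, 0.3124, 0.0455]
eef_rot: [-3.137, 0.001, 1.524]
ft_force: [-22.9, -1.1, 10.5]
gripper_width: 0.002
gripper_force: 11.6
```

```bash
python3 - <<'E'
from h import *
th=np.deg2rad(-20); d=np.cos(th)*D+np.sin(th)*N  # push heading
yaw=np.arctan2(d[1],d[0])
o1=np.array([.472,-.2237]); s=o1-d*.075
p=env.state()["position"]
b=T(.308,.13)
print("yaw",yaw, "start tray",toT(s),"world",s)
rows([(*b,.046,1.524,2),(*b,.15,1.524,3),(.45,.05,.17,1.524,6)],1)
E
```

```text
yaw 1.175212852134026 start tray [-0.299   0.0821] world [ 0.44309953 -0.29290663]
pos [0.4735 0.3124 0.0455] tray [0.307  0.0799] t 5.4 F [-22.9  -1.1  10.5]
0,-25,0,-0.3,0,-0,1,
1,-50,0,-0.3,0,-0,1,
1,-50,-35,-0.3,0,-0,1,
1,-50,-70,-0.3,0,-0,1,
1,-51,-104,-0.3,0,-0,1,
-43,-44,-108,-0.3,0,-0,1,
-87,-38,-111,-0.3,0,-0,1,
-131,-31,-114,-0.3,0,-0,1,
-175,-25,-118,-0.3,0,-0,1,
-219,-18,-121,-0.3,0,-0,1,
-263,-12,-124,-0.3,0,-0,1
```

Request:
drive_tool:
  targets: [0,-0.0417,0,0,0,0,1,0,-0.0833,0,0,0,0,1,0,-0.0833,-0.0583,0,0,0,1,0,-0.0833,-0.1167,0,0,0,1,0,-0.0833,-0.1733,0,0,0,1,-0.0717,-0.0733,-0.18,0,0,0,1,-0.145,-0.0633,-0.185,0,0,0,1,-0.2183,-0.0517,-0.19,0,0,0,1,-0.2917,-0.0417,-0.1967,0,0,0,1,-0.365,-0.03,-0.2017,0,0,0,1,-0.4383,-0.02,-0.2067,0,0,0,1]

```text
time_s: 6.78
position: [0.4511, 0.0486, 0.17]
eef_rot: [3.14, 0.0, 1.523]
ft_force: [0.4, 0.4, -0.2]
gripper_width: 0.005
gripper_force: 0.0
```

```bash
python3 - <<'E'
from h import *
c=camera("top");P=pts(c);x,y,z=P[...,0],P[...,1],P[...,2]
k=(z>.05)&(z<.066)&(x>.42)&(x<.505)&(y>.29)&(y<.35);q=P[k];print("tab",q.min(0),q.max(0),len(q),toT(q.mean(0)))
for o in oranges(c): print(o,toT(o[1]))
cv2.imwrite("pics/t2.png",c["color"])
rows([(.4431,-.2929,.17,1.175,8),(.4431,-.2929,.047,1.175,4)],.35)
E
```

```text
tab [0.48775167 0.29088962 0.05026121] [0.50416266 0.33088908 0.06429297] 76 [0.306  0.0587]
(array([186., 254.]), array([0.5522, 0.2643, 0.0443])) [ 0.2626 -0.001 ]
(array([469., 263.]), array([ 0.5314, -0.3536,  0.0358])) [-0.3556 -0.0089]
(array([410., 290.]), array([ 0.4729, -0.2244,  0.0361])) [-0.2292  0.0555]
pos [0.4514 0.0451 0.1704] tray [0.039  0.0895] t 6.825 F [-0.4 -1.1  0.9]
-42,1,0,0.1,0.1,2.5,0.35,
-85,2,0,0.1,0.1,5,0.35,
-127,3,0,0.1,0.1,7.5,0.35,
-169,4,0,0.1,0.1,9.9,0.35,
-211,5,1,0.1,0.1,12.4,0.35,
-254,6,1,0.1,0.1,14.9,0.35,
-296,7,1,0.1,0.1,17.4,0.35,
-338,8,1,0.1,0.1,19.9,0.35,
-338,8,32,0.1,0.1,19.9,0.35,
-338,8,62,0.1,0.1,19.9,0.35,
-338,8,93,0.1,0.1,19.9,0.35,
-338,8,124,0.1,0.1,19.9,0.35
```

View pics/t2.png

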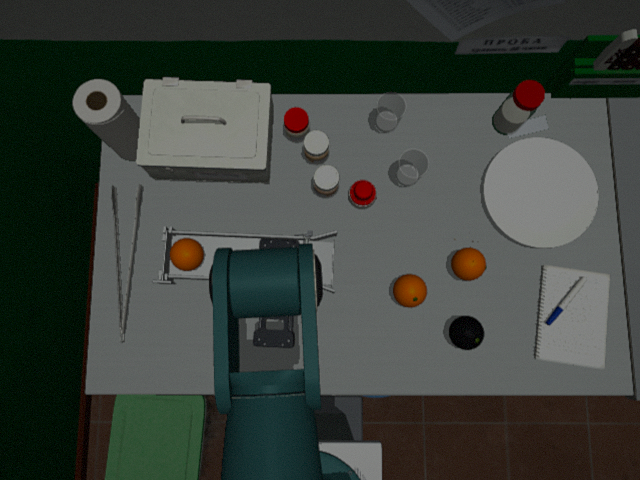

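The shutter is shut, with its tab at (165,280). Candidates for the loose oranges are the balls at (410,290), (469,263) and (466,332). The first two are orange and fit the description. The third is the black look-alike. I'll confirm this in a crop while moving behind the first orange.

```bash
python3 -c "
import cv2;i=cv2.imread('pics/t2.png')[230:360,380:510];cv2.imwrite('pics/crop.png',cv2.resize(i,None,fx=4,fy=4))"
```

```text
(no output)
```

View pics/crop.png

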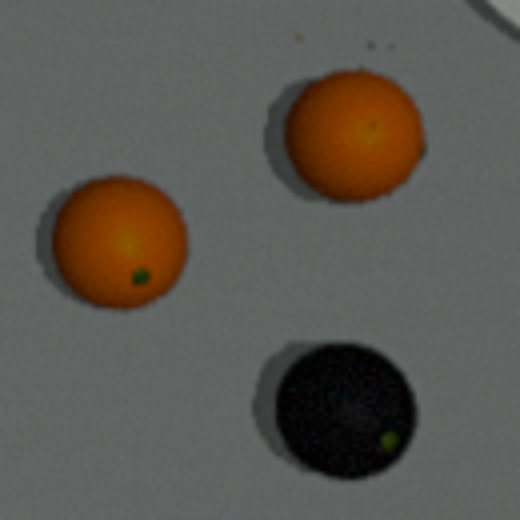

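In the tool's units: -338 mm is -0.5633, -296 mm is -0.4933, 19.9 degrees is 0.1106.

Request:
drive_tool:
  targets: [-0.07,0.0017,0,0,0,0.0139,0.35,-0.1417,0.0033,0,0,0,0.0278,0.35,-0.2117,0.005,0,0,0,0.0417,0.35,-0.2817,0.0067,0,0,0,0.055,0.35,-0.3517,0.0083,0,0,0,0.0689,0.35,-0.4233,0.01,0,0,0,0.0828,0.35,-0.4933,0.0117,0,0,0,0.0967,0.35,-0.5633,0.0133,0,0,0,0.1106,0.35,-0.5633,0.0133,0.0533,0,0,0.1106,0.35,-0.5633,0.0133,0.1033,0,0,0.1106,0.35,-0.5633,0.0133,0.155,0,0,0.1106,0.35,-0.5633,0.0133,0.205,0,0,0.1106,0.35]

```text
time_s: 8.32
position: [0.4429, -0.288, 0.0457]
eef_rot: [3.141, 0.0, 1.176]
ft_force: [1.0, 0.6, 0.2]
gripper_width: 0.327
gripper_force: 0.0
```

```bash
python3 - <<'E'
from h import *
for n in("side",):
    c=camera(n)
    for o in oranges(c): print(o,toT(o[1]))
th=np.deg2rad(-20); d=np.cos(th)*D+np.sin(th)*N
s=env.state(); p=s["position"]; print(s["gripper_width"])
# TCP lags ball centre by 41 mm along heading; ball to tray (-.09,.006)
e=T(-.09,.006)-d*.041
print(np.linalg.norm(e-p[:2]))
rows([(*e,.047,1.175,12)],.35)
E
```

```text
(array([365., 157.]), array([ 0.5303, -0.3535,  0.0382])) [-0.3555 -0.0078]
(array([380., 192.]), array([ 0.4713, -0.2236,  0.0376])) [-0.2285  0.0571]
(array([308., 357.]), array([0.5512, 0.2646, 0.0454])) [0.2629 0.    ]
0.32605397032707617
0.17662231779800394
pos [ 0.4415 -0.287   0.0418] tray [-0.2932  0.0839] t 8.375 F [-1.4  0.5 -4.8]
15,0,0,-0.2,-0,0,0.35,
29,1,-1,-0.2,-0,0,0.35,
44,1,-1,-0.2,-0,0,0.35,
59,1,-2,-0.2,-0,0,0.35,
74,2,-2,-0.2,-0,0,0.35,
88,2,-3,-0.2,-0,0,0.35,
103,2,-3,-0.2,-0,0,0.35,
118,3,-3,-0.2,-0,0,0.35,
132,3,-4,-0.2,-0,0,0.35,
147,3,-4,-0.2,-0,0,0.35,
162,4,-5,-0.2,-0,0.1,0.35,
177,4,-5,-0.2,-0,0.1,0.35
```

The crop shows two oranges (green calyx spots) and the black look-alike at lower right, so the choice stands.

In the tool's units: 98 mm is 0.1633, 90 mm is 0.15.

Request:
drive_tool:
  targets: [0.0167,0,-0.0033,0,0,0,0.35,0.0333,0,-0.005,0,0,0,0.35,0.0483,0.0017,-0.0067,0,0,0,0.35,0.06,0.0017,-0.0067,0,0,0,0.35,0.0717,0.0017,-0.0067,0,0,0,0.35,0.0833,0.0017,-0.0067,0,0,0,0.35,0.0967,0.0017,-0.0067,0,0,0,0.35,0.11,0.0033,-0.0067,0,0,0,0.35,0.1233,0.0033,-0.0067,0,0,0,0.35,0.1367,0.0033,-0.0067,0,0,0,0.35,0.15,0.0033,-0.0067,0,0,0,0.35,0.1633,0.0033,-0.0067,0,0,0,0.35]

```text
time_s: 9.88
position: [0.4827, -0.1976, 0.0507]
eef_rot: [3.142, -0.0, 1.176]
ft_force: [0.8, -1.0, 0.3]
gripper_width: 0.325
gripper_force: 0.0
```

```bash
cat > look.py <<'E'
from h import *
for n in("side","top"):
    c=camera(n)
    for o in oranges(c): print(n,o,toT(o[1]))
s=env.state(); print(s["time_s"],s["position"],s["eef_rot"][2],"tcp tray",toT(s["position"]),s["ft_force"].round(1) if hasattr(s["ft_force"],"round") else s["ft_force"])
E
python3 look.py
```

```text
side (array([366., 209.]), array([ 0.4964, -0.1586,  0.0375])) [-0.1624  0.0351]
side (array([308., 357.]), array([0.5511, 0.2647, 0.0453])) [2.63e-01 1.00e-04]
top (array([186., 254.]), array([0.5522, 0.264 , 0.0444])) [ 0.2623 -0.001 ]
top (array([475., 260.]), array([ 0.5306, -0.3521,  0.0367])) [-0.3541 -0.0081]
top (array([369., 275.]), array([ 0.4986, -0.1577,  0.0372])) [-0.1614  0.0329]
9.975 [ 0.48269735 -0.19744588  0.05062338] 1.176705542590907 tcp tray [-0.2018  0.047 ] [ 0.2 -0.1  0.2]
```

```bash
cat >> h.py <<'E'
def way(L,z=.047,lag=.041):
    out=[]
    for a,b,hd,n in L:
        t=np.deg2rad(hd); d=np.cos(t)*D+np.sin(t)*N
        out.append((*(T(a,b)-d*lag),z,np.arctan2(d[1],d[0]),n))
    return out
E
python3 - <<'E'
from h import *
rows(way([(-.115,.017,-20,4),(-.085,.007,-12,3),(-.06,.002,-5,2),(-.03,0,0,3)]),.35)
E
```

```text
pos [ 0.4827 -0.1974  0.0506] tray [-0.2018  0.047 ] t 9.975 F [ 0.2 -0.1  0.2]
13,0,1,-0,-0,0,0.35,
25,-1,2,-0,-0,0,0.35,
38,-1,3,-0,-0,0.1,0.35,
51,-1,4,-0,-0,0.1,0.35,
62,0,4,-0,-0,-2.6,0.35,
72,2,4,-0,-0,-5.2,0.35,
83,3,4,-0,-0,-7.9,0.35,
96,4,4,-0,-0,-11.4,0.35,
109,5,4,-0,-0,-14.9,0.35,
119,3,4,-0,-0,-16.6,0.35,
129,1,4,-0,-0,-18.2,0.35,
139,0,4,-0,-0,-19.9,0.35
```

In the tool's units: 139 mm is 0.2317, 128 mm is 0.2133, -19.9 degrees is -0.1106.

Request:
drive_tool:
  targets: [0.0183,0,0.0017,0,0,0,0.35,0.0383,0,0.0033,0,0,0,0.35,0.0583,-0.0017,0.005,0,0,0,0.35,0.0783,-0.0017,0.0067,0,0,0,0.35,0.0967,0,0.0067,0,0,-0.0111,0.35,0.115,0.0017,0.0067,0,0,-0.025,0.35,0.1333,0.0033,0.0067,0,0,-0.0389,0.35,0.1533,0.005,0.0067,0,0,-0.0583,0.35,0.1733,0.0067,0.0067,0,0,-0.0778,0.35,0.1933,0.005,0.0067,0,0,-0.0889,0.35,0.2133,0.0017,0.0067,0,0,-0.1,0.35,0.2317,0,0.0067,0,0,-0.1106,0.35]

```text
time_s: 11.48
position: [0.5361, -0.0691, 0.0467]
eef_rot: [3.141, 0.0, 1.525]
ft_force: [-0.7, -3.8, 1.4]
gripper_width: 0.321
gripper_force: 1.7
```

```bash
python3 look.py
```

```text
side (array([343., 243.]), array([ 0.5359, -0.0273,  0.0472])) [-0.0294  0.0017]
side (array([308., 357.]), array([0.5511, 0.2646, 0.0456])) [2.629e-01 1.000e-04]
top (array([186., 254.]), array([0.5522, 0.2642, 0.0442])) [ 0.2625 -0.001 ]
top (array([469., 263.]), array([ 0.5314, -0.354 ,  0.0358])) [-0.356 -0.009]
11.575 [ 0.53607642 -0.06879804  0.04659294] 1.525437325246001 tcp tray [-0.0709 -0.0004] [-0.3 -0.9 -0.2]
```

In the tool's units: 117 mm is 0.195, 109 mm is 0.1817.

Request:
drive_tool:
  targets: [0.0167,0,0,0,0,0,0.35,0.0333,0,0,0,0,0,0.35,0.05,0,0,0,0,0,0.35,0.0667,0,0,0,0,0,0.35,0.0833,0,0,0,0,0,0.35,0.1,0,0,0,0,0,0.35,0.1167,0,0,0,0,0,0.35,0.1333,0,0,0,0,0,0.35,0.15,0,0,0,0,0,0.35,0.1667,0,0,0,0,0,0.35,0.1817,0,0,0,0,0,0.35,0.195,0,0,0,0,0,0.35]

```text
time_s: 13.08
position: [0.5414, 0.0476, 0.0465]
eef_rot: [-3.141, 0.0, 1.523]
ft_force: [-1.8, -2.0, -1.2]
gripper_width: 0.323
gripper_force: 0.7
```

```bash
python3 look.py
```

```text
side (array([326., 288.]), array([0.5477, 0.0993, 0.048 ])) [ 0.0976 -0.0042]
side (array([308., 357.]), array([0.551 , 0.2648, 0.0453])) [2.631e-01 2.000e-04]
top (array([186., 254.]), array([0.5518, 0.2645, 0.0444])) [ 0.2628 -0.0006]
top (array([469., 263.]), array([ 0.5315, -0.3538,  0.0357])) [-0.3558 -0.0091]
13.175 [0.54134328 0.04790259 0.04654008] 1.5240502766631283 tcp tray [ 0.046  -0.0002] [-2.   0.7  0.7]
```

In the tool's units: 85 mm is 0.1417, 81 mm is 0.135.

Request:
drive_tool:
  targets: [0.0133,0,0,0,0,0,0.35,0.025,0,0,0,0,0,0.35,0.0367,0,0,0,0,0,0.35,0.0483,0,0,0,0,0,0.35,0.0617,0,0,0,0,0,0.35,0.075,0,0,0,0,0,0.35,0.0883,0,0,0,0,0,0.35,0.1017,0,0,0,0,0,0.35,0.115,0,0,0,0,0,0.35,0.1267,0,0,0,0,0,0.35,0.135,0,0,0,0,0,0.35,0.1417,0,0,0,0,0,0.35]

```text
time_s: 14.68
position: [0.5455, 0.1323, 0.0466]
eef_rot: [-3.142, 0.0, 1.523]
ft_force: [-0.3, 0.1, 0.6]
gripper_width: 0.323
gripper_force: 0.0
```

```bash
python3 look.py
```

```text
side (array([366., 155.]), array([ 0.5302, -0.3533,  0.0379])) [-0.3553 -0.0077]
side (array([320., 320.]), array([0.5456, 0.1791, 0.0466])) [0.1772 0.0016]
side (array([308., 357.]), array([0.5514, 0.2646, 0.0455])) [ 2.629e-01 -2.000e-04]
top (array([174., 255.]), array([0.5517, 0.2616, 0.0466])) [ 0.2599 -0.0006]
top (array([469., 263.]), array([ 0.5316, -0.3541,  0.036 ])) [-0.3561 -0.0092]
14.775 [0.54547691 0.13226406 0.04664697] 1.5236379054858196 tcp tray [ 0.1304 -0.0004] [ 0.4 -0.1 -1. ]
```

```bash
python3 - <<'E'
from h import *
p=T(.115,0); w=way([(-.355,-.0085,1.8,10)],.15,.078)
rows([(*p,.047,1.524,1),(*p,.10,1.524,1)]+w,.35)
E
```

```text
pos [0.5455 0.1323 0.0466] tray [ 0.1304 -0.0004] t 14.775 F [ 0.4 -0.1 -1. ]
-15,0,0,-0,-0,-0,0.35,
-15,0,-53,-0,-0,-0,0.35,
-70,1,-58,-0,-0,-0.2,0.35,
-125,2,-63,-0,-0,-0.4,0.35,
-180,3,-68,-0,-0,-0.6,0.35,
-235,4,-73,-0,-0,-0.7,0.35,
-289,5,-78,-0,-0,-0.9,0.35,
-344,6,-83,-0,-0,-1.1,0.35,
-399,8,-88,-0,-0,-1.3,0.35,
-454,9,-93,-0,-0,-1.5,0.35,
-509,10,-98,-0,-0,-1.7,0.35,
-563,11,-103,-0,-0,-1.8,0.35
```

In the tool's units: -540 mm is -0.9, -180 mm is -0.3, -1.8 degrees is -0.01.

Request:
drive_tool:
  targets: [-0.025,0,0,0,0,0,0.35,-0.025,0,-0.075,0,0,0,0.35,-0.025,0,-0.15,0,0,0,0.35,-0.1083,0.0017,-0.1717,0,0,-0.0011,0.35,-0.2,0.0033,-0.1717,0,0,-0.0022,0.35,-0.3,0.005,-0.1717,0,0,-0.0033,0.35,-0.4,0.0067,-0.1717,0,0,-0.0044,0.35,-0.5,0.0083,-0.1717,0,0,-0.0056,0.35,-0.6,0.0117,-0.1717,0,0,-0.0067,0.35,-0.7,0.0133,-0.1717,0,0,-0.0078,0.35,-0.8,0.0167,-0.1717,0,0,-0.0089,0.35,-0.9,0.0183,-0.1717,0,0,-0.01,0.35]

```text
time_s: 16.27
position: [0.5295, -0.4109, 0.1497]
eef_rot: [3.142, 0.0, 1.554]
ft_force: [1.2, -0.3, 0.1]
gripper_width: 0.325
gripper_force: 0.0
```

Request:
drive_tool:
  targets: [-0.02,0,0.0167,0,0,0,0.35,-0.0383,0,0.0417,0,0,0,0.35,-0.0383,0,0.0917,0,0,0,0.35,-0.0383,0,0.1417,0,0,0,0.35,-0.0383,0,0.1717,0,0,0,0.35,-0.0383,0,0.1717,0,0,0,0.35]

```text
time_s: 17.02
position: [0.5301, -0.4301, 0.0453]
eef_rot: [-3.14, -0.001, 1.555]
ft_force: [0.3, -0.1, 0.6]
gripper_width: 0.324
gripper_force: 0.0
```

```bash
python3 look.py; python3 - <<'E'
from h import *
rows(way([(-.356,-.0085,1.8,5),(-.27,-.006,1.8,7)],.047),.35)
E
```

```text
side (array([366., 155.]), array([ 0.5303, -0.3531,  0.0377])) [-0.3551 -0.0078]
side (array([319., 321.]), array([0.5474, 0.1809, 0.0453])) [ 1.791e-01 -1.000e-04]
side (array([308., 357.]), array([0.5512, 0.2646, 0.0455])) [0.2629 0.    ]
top (array([186., 254.]), array([0.5522, 0.2645, 0.0445])) [ 0.2628 -0.001 ]
top (array([224., 256.]), array([0.5485, 0.1805, 0.0443])) [ 0.1787 -0.0012]
top (array([469., 264.]), array([ 0.5315, -0.3538,  0.0359])) [-0.3558 -0.0091]
17.125 [ 0.53089174 -0.43096212  0.0476272 ] 1.5551669009357736 tcp tray [-0.4329 -0.012 ] [ 0.6 -0.7  0.5]
pos [ 0.5309 -0.431   0.0476] tray [-0.4329 -0.012 ] t 17.125 F [ 0.6 -0.7  0.5]
7,0,0,0,0,-0,0.35,
14,0,0,0,0,-0,0.35,
22,-1,0,0,0,-0,0.35,
29,-1,0,0,0,-0,0.35,
36,-1,1,0,0,-0,0.35,
48,-1,1,0,0,-0,0.35,
61,-1,1,0,0,-0,0.35,
73,-1,1,0,0,-0,0.35,
85,-1,1,0,0,-0,0.35,
97,-1,1,0,0,-0,0.35,
110,-1,1,0,0,-0,0.35,
122,-1,1,0,0,-0,0.35
```

Two seated (mid, far). Now the second loose orange.

In the tool's units: 107 mm is 0.1783, 97 mm is 0.1617.

Request:
drive_tool:
  targets: [0.015,0,0,0,0,0,0.35,0.03,0,0,0,0,0,0.35,0.0433,-0.0017,0,0,0,0,0.35,0.0533,-0.0017,0,0,0,0,0.35,0.065,-0.0017,0,0,0,0,0.35,0.08,-0.0017,0,0,0,0,0.35,0.095,-0.0017,0,0,0,0,0.35,0.1117,-0.0017,0,0,0,0,0.35,0.1283,-0.0017,0,0,0,0,0.35,0.145,-0.0017,0,0,0,0,0.35,0.1617,-0.0017,0,0,0,0,0.35,0.1783,-0.0017,0,0,0,0,0.35]

```text
time_s: 18.62
position: [0.5312, -0.3233, 0.0467]
eef_rot: [3.142, 0.0, 1.555]
ft_force: [-0.0, -0.7, -0.6]
gripper_width: 0.327
gripper_force: 0.0
```

```bash
python3 look.py|grep -v "0.55\|0.54"; python3 - <<'E'
from h import *
rows(way([(-.15,-.002,1.8,12)],.047),.35)
E
```

```text
side (array([362., 173.]), array([ 0.5296, -0.2809,  0.0375])) [-0.283  -0.0038]
top (array([427., 260.]), array([ 0.5303, -0.2782,  0.0366])) [-0.2803 -0.0043]
18.725 [ 0.53128269 -0.32298398  0.04668222] 1.5554799468996818 tcp tray [-0.325  -0.0074] [-0.2 -0.1 -0.5]
pos [ 0.5313 -0.323   0.0467] tray [-0.325  -0.0074] t 18.725 F [-0.2 -0.1 -0.5]
11,0,0,0,-0,-0,0.35,
22,0,0,0,-0,-0,0.35,
34,0,0,0,-0,-0,0.35,
45,0,0,0,-0,-0,0.35,
56,0,0,0,-0,-0,0.35,
67,0,0,0,-0,-0,0.35,
78,0,0,0,-0,-0,0.35,
89,0,0,0,-0,-0,0.35,
101,0,0,0,-0,-0,0.35,
112,0,0,0,-0,-0,0.35,
123,0,0,0,-0,-0,0.35,
134,0,0,0,-0,-0,0.35
```

In the tool's units: 132 mm is 0.22, 121 mm is 0.2017.

Request:
drive_tool:
  targets: [0.0183,0,0,0,0,0,0.35,0.0367,0,0,0,0,0,0.35,0.055,0,0,0,0,0,0.35,0.0733,0,0,0,0,0,0.35,0.0917,0,0,0,0,0,0.35,0.11,0,0,0,0,0,0.35,0.1283,0,0,0,0,0,0.35,0.1467,0,0,0,0,0,0.35,0.165,0,0,0,0,0,0.35,0.1833,0,0,0,0,0,0.35,0.2017,0,0,0,0,0,0.35,0.22,0,0,0,0,0,0.35]

```text
time_s: 20.23
position: [0.5334, -0.1912, 0.0467]
eef_rot: [3.142, 0.0, 1.555]
ft_force: [-0.5, -0.1, 0.5]
gripper_width: 0.326
gripper_force: 0.0
```

```bash
python3 look.py|grep -v "0.55\|0.54"; python3 - <<'E'
from h import *
rows(way([(-.09,0,1,5),(-.03,0,0,7)],.047),.35)
E
```

```text
side (array([352., 209.]), array([ 0.5318, -0.1489,  0.0375])) [-0.1511  0.0002]
20.325 [ 0.53337579 -0.19093801  0.04666209] 1.5556085790348853 tcp tray [-0.193  -0.0034] [-0.5 -0.6  0.7]
pos [ 0.5334 -0.1909  0.0467] tray [-0.193  -0.0034] t 20.325 F [-0.5 -0.6  0.7]
12,0,0,-0,-0,0.2,0.35,
25,0,0,-0,-0,0.3,0.35,
37,0,0,-0,-0,0.5,0.35,
50,-1,0,-0,-0,0.6,0.35,
62,-1,0,-0,-0,0.8,0.35,
71,-1,0,-0,-0,0.9,0.35,
79,0,0,-0,-0,1.1,0.35,
88,0,0,-0,-0,1.2,0.35,
96,0,0,-0,-0,1.4,0.35,
105,0,0,-0,-0,1.5,0.35,
113,0,0,-0,-0,1.7,0.35,
122,0,0,-0,-0,1.8,0.35
```

In the tool's units: 122 mm is 0.2033, 113 mm is 0.1883, 1.8 degrees is 0.01.

Request:
drive_tool:
  targets: [0.0183,0,0,0,0,0.0011,0.35,0.0367,0,0,0,0,0.0017,0.35,0.055,0,0,0,0,0.0028,0.35,0.0733,0,0,0,0,0.0033,0.35,0.0917,0,0,0,0,0.0044,0.35,0.1083,0,0,0,0,0.005,0.35,0.125,0,0,0,0,0.0061,0.35,0.1417,0,0,0,0,0.0067,0.35,0.1583,0,0,0,0,0.0078,0.35,0.1733,0,0,0,0,0.0083,0.35,0.1883,0,0,0,0,0.0094,0.35,0.2033,0,0,0,0,0.01,0.35]

```text
time_s: 21.82
position: [0.5354, -0.0695, 0.0467]
eef_rot: [3.141, 0.0, 1.523]
ft_force: [1.1, -3.6, 0.5]
gripper_width: 0.325
gripper_force: 1.5
```

```bash
python3 look.py|grep -v "0.55"; python3 - <<'E'
from h import *
rows(way([(.088,0,0,12)],.047),.35)
E
```

```text
side (array([343., 242.]), array([ 0.5351, -0.0276,  0.0471])) [-0.0297  0.0025]
side (array([319., 321.]), array([0.5471, 0.1808, 0.0454])) [0.179  0.0002]
top (array([224., 256.]), array([0.5485, 0.1802, 0.0443])) [ 0.1784 -0.0012]
21.925 [ 0.53524714 -0.06913749  0.04658867] 1.5239730248080852 tcp tray [-0.0712  0.0004] [-0.4 -0.  -0.6]
pos [ 0.5352 -0.0691  0.0466] tray [-0.0712  0.0004] t 21.925 F [-0.4 -0.  -0.6]
10,0,0,-0,-0,-0,0.35,
20,0,0,-0,-0,-0,0.35,
30,0,0,-0,-0,-0,0.35,
39,0,0,-0,-0,-0,0.35,
49,0,0,-0,-0,-0,0.35,
59,0,0,-0,-0,-0,0.35,
69,0,0,-0,-0,-0,0.35,
79,0,0,-0,-0,-0,0.35,
89,0,0,-0,-0,-0,0.35,
99,0,0,-0,-0,-0,0.35,
108,0,0,-0,-0,-0,0.35,
118,0,0,-0,-0,-0,0.35
```

In the tool's units: 111 mm is 0.185, 106 mm is 0.1767.

Request:
drive_tool:
  targets: [0.0167,0,0,0,0,0,0.35,0.0333,0,0,0,0,0,0.35,0.05,0,0,0,0,0,0.35,0.0667,0,0,0,0,0,0.35,0.0833,0,0,0,0,0,0.35,0.1,0,0,0,0,0,0.35,0.1167,0,0,0,0,0,0.35,0.1333,0,0,0,0,0,0.35,0.15,0,0,0,0,0,0.35,0.165,0,0,0,0,0,0.35,0.1767,0,0,0,0,0,0.35,0.185,0,0,0,0,0,0.35]

```text
time_s: 23.42
position: [0.5405, 0.0413, 0.0466]
eef_rot: [-3.141, 0.0, 1.523]
ft_force: [-0.7, -1.1, -0.4]
gripper_width: 0.328
gripper_force: 0.8
```

```bash
python3 look.py
```

```text
side (array([331., 286.]), array([0.5379, 0.0929, 0.0487])) [0.0907 0.0053]
side (array([319., 321.]), array([0.5471, 0.1809, 0.0455])) [0.1791 0.0002]
side (array([308., 357.]), array([0.5512, 0.2647, 0.0454])) [0.263 0.   ]
top (array([186., 254.]), array([0.552 , 0.2643, 0.0444])) [ 0.2626 -0.0008]
top (array([221., 256.]), array([0.5485, 0.18  , 0.0443])) [ 0.1782 -0.0012]
23.525 [0.54043213 0.0414034  0.04655766] 1.52373610297726 tcp tray [0.0394 0.0004] [-1.5 -0.1  0.1]
```

Request:
drive_tool:
  targets: [0,0,0,0,0,0,0.35,0,0,0,0,0,0,0.35,0,0,0,0,0,0,0.35,0,0,0,0,0,0,0.35]

```text
time_s: 24.02
position: [0.5405, 0.0408, 0.0466]
eef_rot: [-3.142, 0.0, 1.523]
ft_force: [-2.4, 2.0, 0.1]
gripper_width: 0.327
gripper_force: 0.8
```

```bash
python3 look.py
```

```text
side (array([328., 288.]), array([0.5434, 0.0968, 0.0455])) [0.0949 0.    ]
side (array([319., 321.]), array([0.5472, 0.1808, 0.0455])) [1.79e-01 1.00e-04]
side (array([308., 357.]), array([0.5511, 0.2647, 0.0453])) [2.63e-01 1.00e-04]
top (array([186., 254.]), array([0.5523, 0.2644, 0.0444])) [ 0.2627 -0.0011]
top (array([221., 256.]), array([0.5482, 0.1805, 0.0443])) [ 0.1787 -0.0009]
24.125 [0.54053171 0.04081878 0.04662161] 1.5233019214437378 tcp tray [0.0388 0.0003] [-1.7  0.1 -0.7]
```

In the tool's units: -250 mm is -0.4167, -200 mm is -0.3333.

Request:
drive_tool:
  targets: [-0.0167,0,0,0,0,0,0.35,-0.0367,0,0,0,0,0,0.35,-0.0567,0,0,0,0,0,0.35,-0.0767,0,0,0,0,0,0.35,-0.0967,0,0,0,0,0,0.35,-0.12,0,0,0,0,0,0.35,-0.15,0,0,0,0,0,0.35,-0.1833,0,0,0,0,0,0.35,-0.2167,0,-0.0333,0,0,0,0.35,-0.2667,0,-0.1,0,0,0,0.35,-0.3333,0,-0.1833,0,0,0,0.35,-0.4167,0,-0.2333,0,0,0,0.35]

```text
time_s: 25.62
position: [0.5287, -0.2107, 0.1911]
eef_rot: [3.138, 0.001, 1.524]
ft_force: [1.4, -0.7, -0.1]
gripper_width: 0.323
gripper_force: 0.0
```

```bash
python3 look.py; python3 - <<'E'
from h import *
c=camera("top"); d=camera("side")
a=cv2.resize(c["color"][150:320,145:445],None,fx=2,fy=2); b=cv2.resize(d["color"][140:415,200:400],None,fy=340/275,fx=340/275)
cv2.imwrite("pics/end.png",np.hstack([a[:,:550],b]))
E
```

```text
side (array([328., 288.]), array([0.5434, 0.0969, 0.0456])) [0.095 0.   ]
side (array([319., 321.]), array([0.547 , 0.1809, 0.0454])) [0.1791 0.0003]
side (array([308., 357.]), array([0.5511, 0.2646, 0.0453])) [2.629e-01 1.000e-04]
top (array([186., 254.]), array([0.5522, 0.2642, 0.0445])) [ 0.2625 -0.001 ]
top (array([224., 256.]), array([0.5483, 0.1804, 0.0443])) [ 0.1786 -0.001 ]
top (array([263., 258.]), array([0.5444, 0.0965, 0.0445])) [ 0.0946 -0.001 ]
25.725 [ 0.52907014 -0.21366955  0.19220659] 1.5201019350974811 tcp tray [-2.159e-01 -1.000e-04] [ 0.8 -0.2  0.4]
```

View pics/end.png

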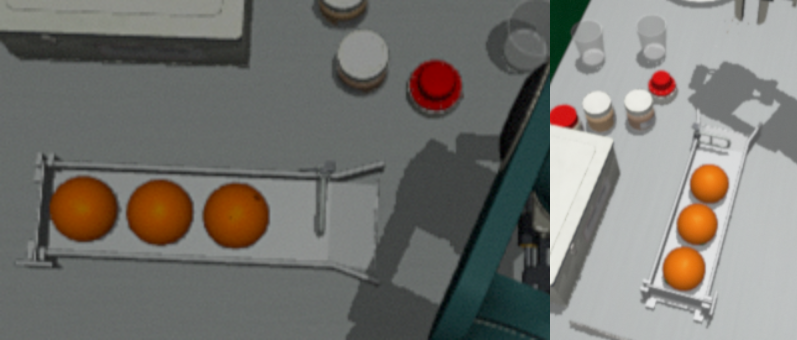

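The picture shows oranges in all three dimples at (84,210), (160,212) and (236,215). The gate is straight across at (322,205), the shutter is shut at (45,215), and the bystanders have not moved. Handing in.

```bash
python3 -c "
from h import *
print(finish_job())"
```

```text
the job is handed in; nothing more can be done
None
```

The job is handed in at about 26 s of the 72 s allowed: the last camera check showed all three dimples holding an orange, the gate and shutter shut and the bystanders where they were, but no verdict came back.

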